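# Click a socket onto the torque tester's square drive

## Robot

A 6-joint arm with a two-finger parallel gripper is mounted at the origin on a cart in front of the work surface, level with it; the furniture and walls round the work are solid. World frame = base frame: x ahead of the robot, y to its left, z up, the work surface at z = 0. Lengths are in m, angles in rad, forces in N, time in s.
With the tool pointing down it reaches from about 0.275 to 0.775 m from the base axis. Payload 14.6 kg.
Tool frame: the origin (TCP) lies midway between the tips of the shut fingers; the grasp point (between the pads) lies 19 mm behind it; z points along the fingers, y is the line along which they close (so a half turn about z gives the same grasp; the last joint's range is limited). The gripper opens to 85 mm and grips with 20 to 120 N. Pads are 22 mm wide; open, the fingers measure 114 mm over their backs; the gripper's body (76 mm by 85 mm) begins 54 mm behind the grasp point. The pads swing forward as they close: fully open they stand 13 mm farther back than shut.
Start: joints at [-1.416, 0.263, -0.048, 1.259, 0, 1.415], TCP at [0.16, -0.5, 0.231] pointing down, gripper open.
Joint ranges: [-2.65, 2.65], [-0.89, 1.7], [-1.18, 1.37], [-2.13, 2.11], [-1.35, 1.29], [-3.14, 3.14]. Speed limits (rad/s): [1.89, 1.89, 2.57, 2.79, 3.14, 3.14].

## Interface

Orientations are given as a rotation vector (axis times angle).
In Python, from plant import ctrl gives the robot as it stands. The module is installed in compiled form; this text tells all that it offers. Calls block until the motion is done:
- ctrl.goto(position, orientation): joint-space move of the TCP to a pose.
- ctrl.line_to(position, ori=None, v=0.15): straight line of the TCP; ori=None keeps the orientation; v is the mean speed in m/s.
- ctrl.goto_joints(angles): joint-space move.
- ctrl.open() and ctrl.close_gripper(): open the fingers fully, or close them until they stop; the grip force is fixed at half the most.
- ctrl.hold(seconds).
- ctrl.ik(position, orientation): joint angles nearest the present ones, or None.
- ctrl.camera(name): name is "side" or "top"; returns a dict with "color" (384x512x3 uint8, red, green, blue), "depth" (384x512 float32, m along the optical axis (not along the pixel's ray), 0 where there is no reading), "fx", "fy", "cx", "cy" (pixels), "rvec" (rotation vector, rad) and "tvec" (3), from world to camera coordinates, as OpenCV has them. Camera axes: x right, y down, z forward; pixel columns grow to the right and rows downward; lengths in m; the calibration is good to about 2 mm. A picture is of the moment at which its call begins.
A pose or a line that the arm cannot do raises ctrl.MotionError and nothing moves.
- ctrl.job_done(): hands the job in; it is judged then, once.
Readings, each from a call of its own:
- ctrl.current_t(): time.
- ctrl.current_joint_pos(): joint angles.
- ctrl.current_qd(): joint speeds.
- ctrl.current_effort(): joint torques, N m.
- ctrl.current_position(): TCP position.
- ctrl.current_orientation(): TCP orientation.
- ctrl.current_contact_force(): force on the tool from outside, world axes, zero at the start.
- ctrl.current_moment(): the same for the moment, N m.
- ctrl.current_width(): opening from 0.0 (shut) to 1.0 (fully open).
- ctrl.current_grasp_force(): force on a finger pad.
Only numpy, scipy, OpenCV 4.12 (cv2) and the standard library are available. Lean on these libraries where they do the work, as an engineer would, in place of code of your own. Each camera call takes 0.05 s, during which the arm holds its last target. There are 200 camera calls.

## Task

Take the blue-ringed socket off the rail and push it onto the torque tester's square drive, pressing lightly and turning it to feel for the square, until the spring ball clicks and it sits fully home on the collar; never press hard. Keep hold and tug it gently straight up, so that the spindle rises two or three millimetres with it, to prove that it is locked on; then let it back down and let go. Leave the yellow-ringed socket, the vial and the tape roll where they are.

Things in the scene. Friction and masses are not known exactly. Their poses are not given: they have to be found in the camera images.
- tester: Blue torque tester, fixed, 110 (x) by 80 (y) by 62 mm; origin: centre of its underside, z up. From its top stands a spindle at x = +20 mm: steel collar, 32 mm in diameter, its top 76 mm up (14 mm over the housing), and on it a 12.6 mm square drive, 18 mm tall. The spindle floats on a 2000 N/m spring: a push sinks it up to 8 mm (16 N) to a hard stop; a pull lifts it up to 5 mm.
- seat (a point): Centre of the collar's top with the spindle at rest, a point fixed to the housing, axes as the housing's: where the underside centre of a fully seated socket comes to stand (its weight sinks the spindle under 1 mm). A good tug lifts the seated socket, and the spindle with it, 2 to 3 mm above it (4 to 6 N).
- tip (a point): Centre of the drive's tip at rest, 18 mm over the collar, fixed to the housing, axes as the housing's; NOT the drive's own turn, which is not measured: its square starts turned 0.35 to 1.22 rad anticlockwise (from above) from the housing's axes, never square with them. It turns against 0.05 N m of friction. A socket over about 0.13 rad off its square catches on the flat tip; else it slips over.
- ball_level (a point): On the drive's axis at rest, 8 mm over the collar, fixed to the housing: height of the brass spring ball that stands 3.2 mm out of one side of the drive. A socket put on squarely slides freely down to about 11 mm over the collar, there meets the ball, passes it at about 5 to 12 N, then snaps on to the collar; pulling it off takes about 7 to 11 N.
- socket_blue: Blue-ringed steel socket, 48 mm tall, 26 mm across, ring 38 to 44 mm up, 0.07 to 0.14 kg. Stands upright, loose over a square stud 10 mm wide and tall. Origin: centre of the open underside, z up. Underside: 14.2 mm square hole 20 mm deep, sides along x and y (quarter turns are alike), each with a recess 4.3 to 11.7 mm up for the ball. The one to fit.
- socket_yellow: Yellow-ringed steel socket, 48 mm tall, 26 mm across, ring 38 to 44 mm up, 0.07 to 0.14 kg. Stands upright, loose over a square stud 10 mm wide and tall. Origin: centre of the open underside, z up. Underside: 14.2 mm square hole 20 mm deep, sides along x and y (quarter turns are alike), each with a recess 4.3 to 11.7 mm up for the ball. Bystander: leave alone.
- blue_grip (a point): Grip point of the blue-ringed socket, on its axis 36 mm above its underside; the socket is octagonal up to 20 mm and round, 26 mm in diameter, above.
- rail: Black plastic socket rail, fixed to the bench, 160 (x) by 36 (y) by 12 mm; origin at the centre of its underside. Its two studs stand at x = -42 and +42 mm, one socket on each, square with the rail to within 0.05 rad; which is on which varies.
- vial3: Bystander: upright white vial with a red cap, 23 mm in diameter, 53 mm tall, origin at the centre of its underside.
- tape_amber: Bystander: roll of amber tape lying flat, 62 mm in diameter, 12 mm tall, origin at the centre of its underside.

How it is judged:
By the outcome, as a careful person would: the job done as asked, in the order asked, and still so for the second after the job is handed in, with the robot touching nothing.
It also fails if it takes over 64 s, if anything falls off the work surface, if the arm or the gripper's body presses on something with over 40 N, if the wrist force passes 120 N, or if a joint passes its speed limit or range.

## Working session

There is one attempt and no reset: what is moved stays moved. The work goes in short steps, each a Python script; the robot and the scene stay as the last script left them, time stands still between calls to the robot, and variables do not carry over. Pictures are saved under pics/ and viewed, at most 10 in all, crops included, and the job is handed in when it is done.

```bash
ls; mkdir -p pics; python3 - <<'E'
from plant import ctrl
import cv2,numpy as np,pickle
d={}
for n in("top","side"):
    c=ctrl.camera(n); d[n]=c
    cv2.imwrite(f"pics/{n}0.png",c["color"][:,:,::-1])
    R=cv2.Rodrigues(np.array(c["rvec"]))[0]; print(n,c["fx"],c["cx"],c["cy"],(-R.T@np.array(c["tvec"])).round(3),R.round(2).tolist())
pickle.dump(d,open("d0.pkl","wb"))
print(ctrl.current_t(),ctrl.current_orientation(),ctrl.current_contact_force())
E
```

```text
pics
top 431.0949810961054 252.2128695566855 197.4172904325986 [0.293 0.279 0.938] [[0.0, -1.0, -0.0], [-0.98, -0.0, -0.22], [0.22, 0.0, -0.98]]
side 410.1657159594792 252.07490539428449 188.78252961447618 [0.482 0.927 0.626] [[-1.0, 0.05, -0.01], [0.04, 0.62, -0.78], [-0.03, -0.78, -0.62]]
0.1 [-3.10302540e+00 -4.84538504e-01  5.86539149e-06] [-0.56282032  0.52961884 -0.66405786]
```

View pics/top0.png

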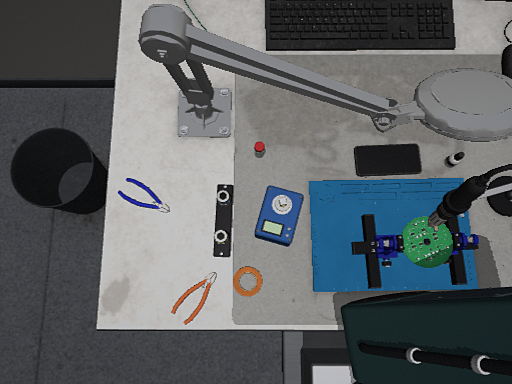

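View pics/side0.png

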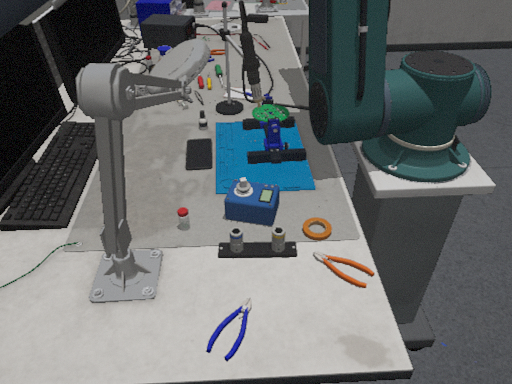

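The top view shows the tester at about (280,215), the rail at (223,220) with sockets at (223,196) and (221,237), the vial at (260,148) and the tape at (248,281). In the side view the blue ring is at (237,235), so the blue socket is on the +x stud. Next I'll zoom in and measure.

```bash
cat > h.py <<'E'
import numpy as np,cv2
def cam(c):
    R=cv2.Rodrigues(np.array(c["rvec"],float))[0]; t=np.array(c["tvec"],float).ravel(); return R,t,-R.T@t
def ray(c,u,v,z):
    R,t,o=cam(c); d=R.T@np.array([(u-c["cx"])/c["fx"],(v-c["cy"])/c["fy"],1.]); return o+d*(z-o[2])/d[2]
def proj(c,p):
    R,t,o=cam(c); q=R@np.asarray(p)+t; return np.array([q[0]/q[2]*c["fx"]+c["cx"],q[1]/q[2]*c["fy"]+c["cy"]])
def cloud(c,x0,y0,x1,y1):
    R,t,o=cam(c); v,u=np.mgrid[y0:y1,x0:x1]; D=c["depth"][y0:y1,x0:x1]
    P=np.stack([(u-c["cx"])/c["fx"]*D,(v-c["cy"])/c["fy"]*D,D],-1)
    W=(P-t)@R; W[D==0]=np.nan; return W
E
python3 - <<'E'
import pickle;from h import *
d=pickle.load(open("d0.pkl","rb"));t,s=d["top"],d["side"]
a=cv2.resize(t["color"][175:265,205:310,::-1],None,fx=5.5,fy=5.5,interpolation=cv2.INTER_CUBIC)
cv2.imwrite("pics/topz.png",a)
b=cv2.resize(s["color"][170:270,205:305,::-1],None,fx=5.5,fy=5.5,interpolation=cv2.INTER_CUBIC)
cv2.imwrite("pics/sidez.png",b)
W=cloud(t,200,120,320,300)
z=W[...,2]
def blob(m,name):
    n,l,st,ce=cv2.connectedComponentsWithStats(m.astype(np.uint8))
    for i in range(1,n):
        if st[i,4]>8: q=W[l==i]; print(name,st[i,4],(ce[i]+[200,120]).round(1),np.nanmean(q,0).round(4))
for lo,hi in((.055,.066),(.07,.08),(.085,.1)): blob((z>lo)&(z<hi)&(W[...,0]>.2),f"tester{lo}")
blob((z>.036)&(z<.054),"36-54")
blob((z>.008)&(z<.02),"8-20")
m=((z>.055)&(z<.066)).astype(np.uint8); c=max(cv2.findContours(m,0,2)[0],key=cv2.contourArea).reshape(-1,2)+[200,120]
p=np.array([ray(t,u,v,.062)[:2] for u,v in c]); print(cv2.minAreaRect((p*1000).astype(np.float32)))
m=((z>.006)&(z<.016)).astype(np.uint8); 
for c in cv2.findContours(m,0,2)[0]:
  if cv2.contourArea(c)>80:
    p=np.array([ray(t,u,v,.012)[:2] for u,v in c.reshape(-1,2)+[200,120]]); print("low",cv2.minAreaRect((p*1000).astype(np.float32)))
E
```

```text
tester0.055 1786 [278.8 215.5] [0.4508 0.2281 0.0616]
tester0.055 125 [222.9 196.1] [0.492  0.3444 0.0596]
tester0.055 127 [220.5 235.9] [0.4083 0.3479 0.0597]
tester0.07 128 [282.  203.6] [0.4727 0.222  0.0759]
tester0.085 49 [282.7 201.7] [0.473  0.2217 0.0926]
36-54 83 [259.4 147.4] [0.6024 0.2677 0.0501]
36-54 16 [224.6 201.9] [0.4828 0.3416 0.0445]
36-54 13 [260.1 236.4] [0.4093 0.2666 0.0452]
36-54 12 [224.4 240.8] [0.4003 0.3408 0.0432]
36-54 25 [278.9 241.8] [0.3981 0.2276 0.0458]
8-20 66 [205.4 123.2] [0.6742 0.3909 0.0111]
8-20 56 [223.8 130.1] [0.6573 0.3484 0.0116]
8-20 17 [258.9 155.4] [0.5961 0.2684 0.0141]
8-20 14 [313.1 186.1] [0.5264 0.148  0.0091]
8-20 829 [223.7 221.8] [0.446  0.3451 0.0118]
8-20 27 [316.5 206. ] [0.4813 0.1419 0.0092]
8-20 25 [313.4 214. ] [0.4634 0.1493 0.0089]
8-20 108 [314.8 236.2] [0.4145 0.1479 0.01  ]
8-20 88 [316.2 263.5] [0.3561 0.1465 0.0101]
8-20 457 [247.4 281.2] [0.3186 0.2931 0.0119]
8-20 145 [207.4 284.5] [0.3117 0.3776 0.0101]
((453.58514404296875, 227.4486541748047), (79.42098236083984, 109.54261016845703), 74.0013198852539)
low ((312.6375732421875, 381.20184326171875), (25.10321807861328, 61.569679260253906), 65.59709167480469)
low ((318.21649169921875, 292.8739929199219), (60.08405685424805, 61.25968933105469), 0.08775267750024796)
low ((450.3114013671875, 345.9313049316406), (36.0828742980957, 159.1666717529297), 87.74876403808594)
low ((419.0636291503906, 149.95040893554688), (22.166812896728516, 240.75611877441406), 88.17125701904297)
low ((663.4905395507812, 368.4991149902344), (36.44280242919922, 68.79130554199219), 0.0017577674007043242)
```

View pics/topz.png

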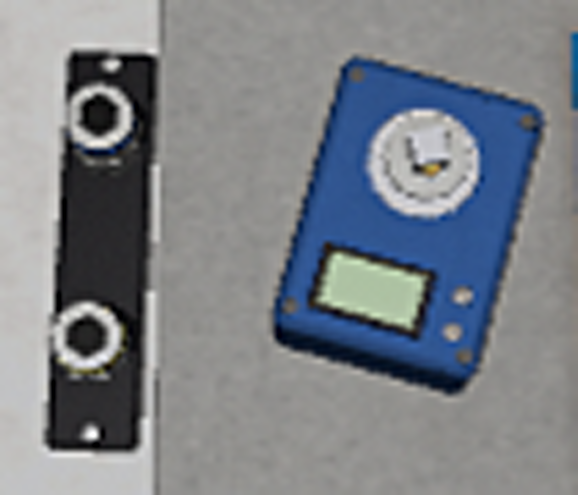

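View pics/sidez.png

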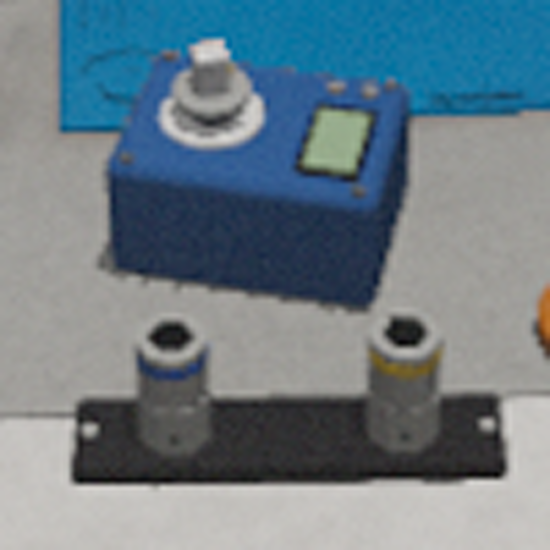

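The blue socket is at about (0.492, 0.344). The tester's yaw is about -16° and the spindle is at (0.4727, 0.222). Next I'll estimate how far the drive is turned and check for overhead obstacles.

```bash
python3 - <<'E'
from plant import ctrl
from h import *
import pickle
d=pickle.load(open("d0.pkl","rb"));t=d["top"]
T=[np.mean([ctrl.camera(n)["color"].astype(float) for _ in range(6)],0) for n in("top","side")]
pt=proj(t,[.4727,.222,.094]); ps=proj(d["side"],[.4727,.222,.094]); print(pt,ps)
out=[]
for im,p in zip(T,(pt,ps)):
    x,y=p.round().astype(int); out.append(cv2.resize(np.clip(im[y-14:y+15,x-14:x+15,::-1],0,255).astype(np.uint8),(400,400),interpolation=cv2.INTER_CUBIC))
cv2.imwrite("pics/tip.png",np.hstack(out))
W=cloud(t,0,0,512,384).reshape(-1,3)
r=np.hypot(W[:,0],W[:,1]);
for y in np.arange(-.5,.6,.1):
    m=(abs(W[:,1]-y)<.05)&(r<.75)&(r>.25)&(W[:,0]>0); print(round(y,1),[(round(x,1),round(float(np.nanmax(W[m&(abs(W[:,0]-x)<.05),2],initial=0)),2)) for x in np.arange(.1,.8,.1)])
def ori(psi): return np.pi*np.array([np.cos(psi/2),np.sin(psi/2),0])
for P in([.492,.344,.2],[.4727,.222,.2]):
  for psi in(0,np.pi/2,np.pi,-np.pi/2):
    q=ctrl.ik(P,ori(psi)); print(P,psi,None if q is None else np.round(q,2))
E
```

```text
[282.6056979  201.72956521] [243.43694286 179.00098581]
-0.5 [(np.float64(0.1), 0.0), (np.float64(0.2), 0.0), (np.float64(0.3), 0.0), (np.float64(0.4), 0.0), (np.float64(0.5), 0.0), (np.float64(0.6), 0.0), (np.float64(0.7), 0.0)]
-0.4 [(np.float64(0.1), 0.0), (np.float64(0.2), 0.0), (np.float64(0.3), 0.0), (np.float64(0.4), 0.0), (np.float64(0.5), 0.0), (np.float64(0.6), 0.0), (np.float64(0.7), 0.0)]
-0.3 [(np.float64(0.1), 0.0), (np.float64(0.2), 0.0), (np.float64(0.3), 0.01), (np.float64(0.4), 0.01), (np.float64(0.5), 0.03), (np.float64(0.6), 0.01), (np.float64(0.7), 0.0)]
-0.2 [(np.float64(0.1), 0.0), (np.float64(0.2), 0.0), (np.float64(0.3), 0.04), (np.float64(0.4), 0.11), (np.float64(0.5), 0.04), (np.float64(0.6), 0.26), (np.float64(0.7), 0.24)]
-0.1 [(np.float64(0.1), 0.0), (np.float64(0.2), 0.0), (np.float64(0.3), 0.36), (np.float64(0.4), 0.32), (np.float64(0.5), 0.37), (np.float64(0.6), 0.28), (np.float64(0.7), 0.24)]
-0.0 [(np.float64(0.1), 0.0), (np.float64(0.2), 0.49), (np.float64(0.3), 0.5), (np.float64(0.4), 0.32), (np.float64(0.5), 0.34), (np.float64(0.6), 0.26), (np.fl
[... 782 characters left out ...]
1), (np.float64(0.3), 0.01), (np.float64(0.4), 0.01), (np.float64(0.5), 0.02), (np.float64(0.6), 0.0), (np.float64(0.7), 0.0)]
[0.492, 0.344, 0.2] 0 [ 0.47  0.4   0.08  1.25  0.   -2.67]
[0.492, 0.344, 0.2] 1.5707963267948966 [0.47 0.4  0.08 1.25 0.   2.05]
[0.492, 0.344, 0.2] 3.141592653589793 [0.47 0.4  0.08 1.25 0.   0.47]
[0.492, 0.344, 0.2] -1.5707963267948966 [ 0.47  0.4   0.08  1.25  0.   -1.1 ]
[0.4727, 0.222, 0.2] 0 [ 0.28  0.27 -0.12  1.18  0.   -2.86]
[0.4727, 0.222, 0.2] 1.5707963267948966 [ 0.28  0.27 -0.12  1.18  0.    1.85]
[0.4727, 0.222, 0.2] 3.141592653589793 [ 0.28  0.27 -0.12  1.18  0.    0.28]
[0.4727, 0.222, 0.2] -1.5707963267948966 [ 0.28  0.27 -0.12  1.18  0.   -1.29]
```

View pics/tip.png

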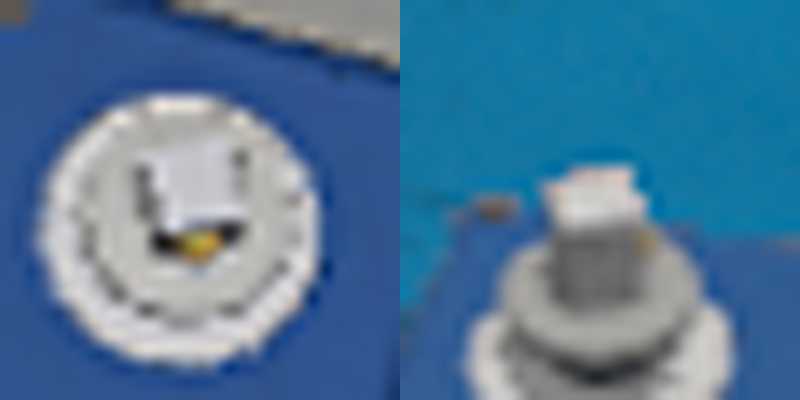

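The drive looks turned about +12° in the world frame, which is about 0.49 rad in the housing axes, with the ball facing -x. Next I'll check the height of the clutter, lift clear and swing over.

```bash
cat >> h.py <<'E'
from plant import ctrl
def ori(psi): return np.pi*np.array([np.cos(psi/2),np.sin(psi/2),0])
E
python3 - <<'E'
from h import *;import pickle
d=pickle.load(open("d0.pkl","rb"))
W=cloud(d["side"],220,0,300,160).reshape(-1,3); m=(W[:,1]>-.35)&(W[:,1]<.1)&(W[:,0]>.25)
print("clutter",np.nanmax(W[m,2]),W[m][np.nanargmax(W[m,2])])
assert np.nanmax(W[m,2])<.44
ctrl.line_to([.16,-.5,.50],v=.25)
q=np.array(ctrl.ik([.485,.34,.5],ori(np.pi-.04))); print(q)
ctrl.goto_joints(q)
ctrl.line_to([.492,.3443,.12],v=.25)
print(ctrl.current_t(),ctrl.current_position(),ctrl.current_contact_force(),ctrl.current_width())
E
```

```text
clutter 0.37888296669116694 [ 0.46362155 -0.08771252  0.37888297]
NoneTraceback (most recent call last):
  File "<stdin>", line 8, in <module>
ValueError: expected 6 finite numbers
```

```bash
python3 - <<'E'
from h import *
print(ctrl.current_t(),ctrl.current_position())
q=np.array(ctrl.current_joint_pos()); q1=np.arctan2(.3443,.492); 
q[5]=.47; q[0]=q1
ctrl.goto_joints(q)
print(ctrl.current_t(),ctrl.current_position())
ctrl.goto([.492,.3443,.16],ori(np.pi-.04))
ctrl.line_to([.492,.3443,.12])
print(ctrl.current_t(),ctrl.current_position(),ctrl.current_contact_force(),ctrl.current_width())
E
```

```text
2.55 [ 0.15999726 -0.49986898  0.49985108]
5.6667 [0.37871298 0.36341335 0.49980652]
7.4333 [0.49216459 0.3445582  0.1207365 ] [-0.2867793   0.58292758  0.87396589] 1.0014777314252439
```

```bash
python3 - <<'E'
from h import *
P=[.492,.3443,.031]
ctrl.line_to(P,v=.1)
ctrl.close_gripper(); print(ctrl.current_width(),ctrl.current_grasp_force(),ctrl.current_contact_force())
ctrl.open()
ctrl.goto(P,ori(-np.pi/2-.04))
ctrl.close_gripper(); print(ctrl.current_width(),ctrl.current_grasp_force(),ctrl.current_contact_force())
print(ctrl.current_t(),ctrl.current_position())
ctrl.line_to([.492,.3443,.14],v=.15)
ctrl.hold(.2)
print(ctrl.current_t(),ctrl.current_position(),ctrl.current_contact_force(),ctrl.current_width())
c=ctrl.camera("side"); cv2.imwrite("pics/grip.png",cv2.resize(c["color"][130:270,180:330,::-1],None,fx=4,fy=4,interpolation=cv2.INTER_CUBIC))
E
```

```text
0.27243194969372936 58.73432530090213 [-1.24418383 -0.87751523  6.43431254]
0.2762070306930473 58.87744087725878 [-1.44993271 -0.9066002   4.84542066]
11.6833 [0.49203385 0.34430532 0.03121061]
12.7583 [0.49166146 0.34409599 0.13916147] [ 0.61683909 -0.71009827 -0.12195095] 0.2716862672794004
```

View pics/grip.png

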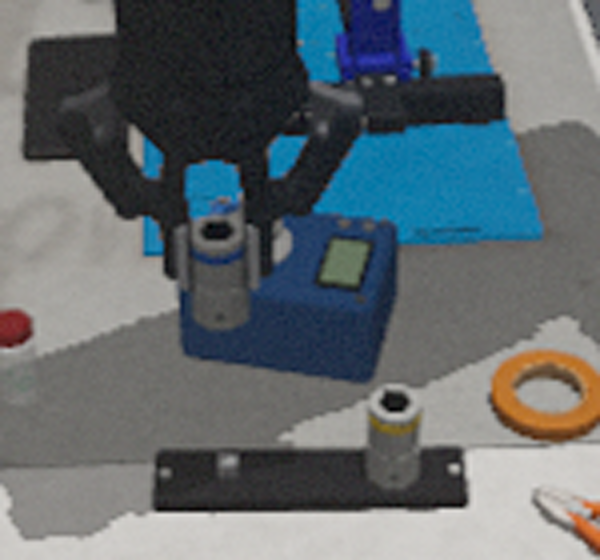

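The socket is in hand and upright, with the ring at about (218,255) in the crop, and the stud is bare. Next I'll move over the drive, turned by +14°, and lower it step by step while watching the force.

```bash
cat >> h.py <<'E'
AX=np.array([.4728,.2219]); OFF=.0192
def fz(): return ctrl.current_contact_force()[2]
def down(xy,z0,z1,f0,fmax,step=.001,v=.02,log=True):
    """lower in steps; stops when upward force over baseline exceeds fmax; returns commanded z"""
    z=z0
    while z>z1+1e-6:
        z-=step; ctrl.line_to([*xy,z],v=v); f=np.array(ctrl.current_contact_force()); 
        if log: print(f"cmd {z:.4f} under {ctrl.current_position()[2]-OFF:.4f} f {f[0]:.1f} {f[1]:.1f} {f[2]-f0:.1f} mz {ctrl.current_moment()[2]:.3f}")
        if f[2]-f0>fmax: break
    return z
E
python3 - <<'E'
from h import *
psi=-np.pi/2-.04+np.radians(14.3)
ctrl.goto([*AX,.150],ori(psi)); ctrl.line_to([*AX,.119],v=.06); ctrl.hold(.3)
f0=np.mean([fz() for _ in range(3)]); print(ctrl.current_t(),ctrl.current_position(),ctrl.current_contact_force(),ctrl.current_moment())
z=down(AX,.119,.109,f0,2.5)
print(ctrl.current_t(),f0,z)
E
```

```text
14.3417 [0.47293809 0.22192209 0.11924255] [ 0.0291077   0.41463108 -0.28443122] [ 0.01309778 -0.02701683 -0.03547361]
cmd 0.1180 under 0.0987 f 0.3 0.1 0.0 mz 0.015
cmd 0.1170 under 0.0977 f 0.4 0.5 -0.4 mz -0.010
cmd 0.1160 under 0.0967 f -0.6 0.5 -0.6 mz 0.026
cmd 0.1150 under 0.0957 f -0.4 0.1 0.1 mz 0.017
cmd 0.1140 under 0.0947 f -0.3 -0.2 -0.9 mz 0.033
cmd 0.1130 under 0.0937 f -0.2 -0.0 0.0 mz 0.007
cmd 0.1120 under 0.0928 f 0.4 -1.2 -0.3 mz 0.023
cmd 0.1110 under 0.0918 f 0.6 0.3 0.1 mz -0.024
cmd 0.1100 under 0.0908 f 2.2 0.7 0.4 mz 0.026
cmd 0.1090 under 0.0898 f 1.1 0.2 1.7 mz -0.004
16.8417 -0.2844312236742123 0.10899999999999999
```

The underside is 4 mm below the tip level with almost no force, so it has slipped over the square. Next I'll press on to the ball, stopping at 12 N.

```bash
python3 - <<'E'
from h import *
A=AX+[.0003,0]
z=down(A,.109,.1062,-.3,3)
z=down(A,z,.091,-.3,12.5,step=.0007)
print(ctrl.current_t(),z,ctrl.current_width())
E
```

```text
cmd 0.1080 under 0.0887 f 1.0 -0.1 -0.7 mz 0.032
cmd 0.1070 under 0.0877 f 1.1 -1.0 -0.1 mz -0.011
cmd 0.1060 under 0.0867 f 0.0 0.5 -0.3 mz 0.012
cmd 0.1053 under 0.0860 f 0.2 -0.0 -0.3 mz 0.010
cmd 0.1046 under 0.0854 f -0.6 -0.1 0.2 mz -0.003
cmd 0.1039 under 0.0847 f -1.4 -0.2 1.3 mz -0.030
cmd 0.1032 under 0.0840 f -0.6 -0.1 1.0 mz 0.014
cmd 0.1025 under 0.0832 f -1.7 -0.2 0.5 mz -0.023
cmd 0.1018 under 0.0826 f -1.8 0.0 1.8 mz -0.005
cmd 0.1011 under 0.0818 f -1.2 -0.5 1.2 mz 0.048
cmd 0.1004 under 0.0811 f -2.4 -1.0 0.8 mz -0.026
cmd 0.0997 under 0.0804 f -2.0 -0.2 0.1 mz -0.030
cmd 0.0990 under 0.0796 f -1.9 -0.7 -3.0 mz -0.038
cmd 0.0983 under 0.0790 f -1.1 -0.3 -2.0 mz -0.007
cmd 0.0976 under 0.0784 f -1.0 0.8 -1.6 mz 0.081
cmd 0.0969 under 0.0777 f 0.1 0.6 -2.0 mz 0.014
cmd 0.0962 under 0.0770 f -0.2 -0.3 -0.8 mz 0.002
cmd 0.0955 under 0.0763 f 0.6 -0.6 -1.1 mz -0.039
cmd 0.0948 under 0.0756 f -0.3 -0.2 0.5 mz 0.053
cmd 0.0941 under 0.0750 f 0.6 -0.3 2.3 mz 0.012
cmd 0.0934 under 0.0743 f 0.2 0.7 3.0 mz -0.024
cmd 0.0927 under 0.0736 f -0.3 -0.4 4.0 mz -0.012
cmd 0.0920 under 0.0729 f -0.2 0.7 6.2 mz -0.051
cmd 0.0913 under 0.0722 f -0.8 -0.2 6.5 mz 0.059
cmd 0.0906 under 0.0716 f -0.9 0.0 8.8 mz 0.035
23.0917 0.09059999999999986 0.28023252942058824
```

The socket has snapped past the ball. From an underside height of 0.0757 the force climbs at 2 N/mm, so it is on the collar. Next comes the gentle tug.

```bash
python3 - <<'E'
from h import *
A=AX+[.0003,0]
def avg(n=8):
    F=[];
    for _ in range(n): ctrl.hold(.03); F.append(fz()+.3)
    return np.mean(F), ctrl.current_position()[2]
ctrl.line_to([*A,.0952],v=.02); f,p=avg(); print("rest",f,p-OFF)
for dz in (.001,.0018,.0024):
    ctrl.line_to([*A,.0952+dz],v=.01); f,p=avg(); print(dz,f,p-OFF)
    if f<-4.8: break
ctrl.hold(.3); print(avg(),ctrl.current_width(),ctrl.current_t())
c=ctrl.camera("side"); cv2.imwrite("pics/tug.png",cv2.resize(c["color"][130:240,190:310,::-1],None,fx=5,fy=5,interpolation=cv2.INTER_CUBIC))
E
```

```text
rest 0.24514260666829446 0.07584694898322858
0.001 -0.32714788340760137 0.07697396778060286
0.0018 -0.8813821382504377 0.07777383398727959
0.0024 -1.4946749313239822 0.07837676009627556
(np.float64(-1.4201224977517704), np.float64(0.09758829637662791)) 0.27381631379873067 25.8583
```

View pics/tug.png

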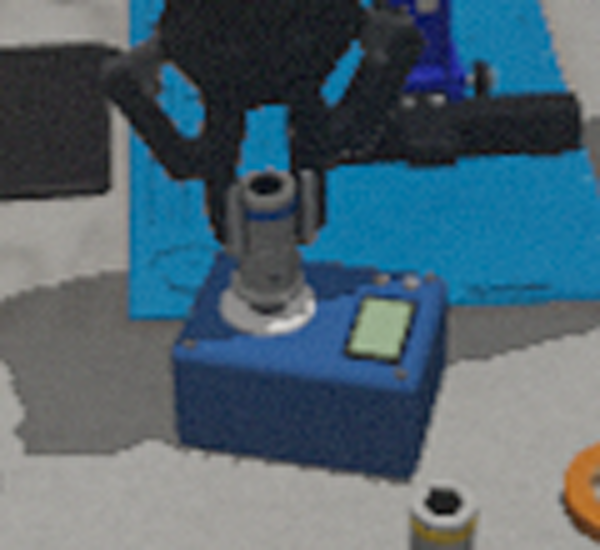

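While tugging, the socket sits upright on the spindle (ring at (268,212) in the crop), but only 1.5 N comes through at 2.4 mm. It therefore rides off-centre with a shallow ball hold, and the sideways forces agree. I'll lower it and centre it sideways by feel.

```bash
python3 - <<'E'
from h import *
A=AX+[.0003,0]; th=np.radians(12); u=np.array([np.cos(th),np.sin(th)]); w=np.array([-u[1],u[0]])
ctrl.line_to([*A,.0950],v=.02)
def probe(d,k):
    ctrl.line_to([*(A+d*k),.0950],v=.02)
    F=[]
    for _ in range(5): ctrl.hold(.02); F.append(ctrl.current_contact_force())
    F=np.mean(F,0); f=(F[:2]@u,F[:2]@w); print(round(k*1e3,1),"fu %.1f fw %.1f fz %.1f"%(*f,F[2]+.3), np.round(ctrl.current_moment(),3)); return f
for k in (0,.0004,.0008,.0012,.0016):
    if abs(probe(u,k)[0])>4: break
print("w")
for k in (0,.0004,.0008): 
    if abs(probe(w,k)[1])>4: break
for k in (0,-.0004,-.0008): 
    if abs(probe(w,k)[1])>4: break
probe(u,0)
print(ctrl.current_t())
E
```

```text
0.0 fu 0.2 fw -0.3 fz -0.3 [ 0.037 -0.071 -0.043]
0.4 fu -0.1 fw 0.4 fz 0.1 [ 0.024 -0.018  0.041]
0.8 fu 0.2 fw 0.2 fz 0.2 [-0.008  0.021  0.03 ]
1.2 fu -0.7 fw -0.2 fz 0.1 [-0.048  0.157  0.029]
1.6 fu -2.7 fw -0.0 fz 0.1 [-0.122  0.486  0.046]
w
0.0 fu -0.1 fw -0.4 fz -0.3 [-0.03   0.044  0.022]
0.4 fu 0.3 fw -0.3 fz -0.1 [ 0.019 -0.056  0.033]
0.8 fu 0.7 fw -3.0 fz 0.2 [-0.595 -0.227 -0.021]
0.0 fu 0.4 fw -0.5 fz -0.1 [-0.017 -0.034 -0.008]
-0.4 fu -0.3 fw 0.1 fz 0.0 [0.094 0.017 0.007]
-0.8 fu -0.3 fw 0.0 fz -0.1 [-0.008  0.007 -0.038]
0.0 fu 0.3 fw 0.4 fz 0.4 [ 0.036 -0.03   0.008]
30.1917
```

The centre lies at about +0.5 mm along u (towards +x) and -0.2 mm along w, and the ball holds better towards +u. I'll repeat the tug there.

```bash
python3 - <<'E'
from h import *
th=np.radians(12); u=np.array([np.cos(th),np.sin(th)]); w=np.array([-u[1],u[0]])
A=AX+[.0003,0]+.0009*u-.0002*w
def avg(n=6):
    F=[]
    for _ in range(n): ctrl.hold(.02); F.append(fz()+.3)
    return np.mean(F), ctrl.current_position()[2]
ctrl.line_to([*A,.0950],v=.02); f,p=avg(); print("rest",f,p-OFF)
for dz in (.0007,.0014,.002,.0024):
    ctrl.line_to([*A,.0952+dz],v=.01); f,p=avg(); print(dz,f,p-OFF)
    if f<-4.6: break
print(ctrl.current_t())
E
```

```text
rest 0.03788644562660108 0.07579110588769128
0.0007 -0.32421296899085733 0.07667235804818875
0.0014 -1.2106310110184317 0.07735627840193736
0.002 -1.781058188579838 0.07794342557535926
0.0024 -3.033572827245322 0.07837587924266849
31.9417
```

```bash
python3 - <<'E'
from h import *
th=np.radians(12); u=np.array([np.cos(th),np.sin(th)]); w=np.array([-u[1],u[0]])
A=AX+[.0003,0]+.0011*u-.0002*w
def avg(n=8):
    F=[]
    for _ in range(n): ctrl.hold(.03); F.append(fz()+.3)
    return np.mean(F), ctrl.current_position()[2]
for dz in (.0024,.0026,.0028,.003):
    ctrl.line_to([*A,.0952+dz],v=.01); f,p=avg(); print(dz,f,p-OFF)
    if f<-4.4: break
ctrl.hold(.3); print(avg(),ctrl.current_t(),ctrl.current_width())
E
```

```text
0.0024 -3.1308710649441487 0.0783645976417007
0.0026 -3.160364926508212 0.07858574899970426
0.0028 -3.1742883684858607 0.07878208186029165
0.003 -3.4949413901969457 0.07901925018466605
(np.float64(-3.502841421042845), np.float64(0.0982249371161445)) 34.575 0.2719414425979513
```

The hold is still weak. The sideways stiffness I felt at +1.2 to +1.6 mm (about 5 N/mm) is probably the ball spring rather than the wall, which would put the true centre further along +u. I'll let it down, shift, re-seat with a light press and tug again.

```bash
cat >> h.py <<'E'
th=np.radians(12); U=np.array([np.cos(th),np.sin(th)]); V=np.array([-U[1],U[0]])
B=AX+[.0003,0]-.0002*V
def avg(n=6):
    F=[]
    for _ in range(n): ctrl.hold(.025); F.append(np.array(ctrl.current_contact_force())+[0,0,.45])
    F=np.mean(F,0); print("fu %.1f fw %.1f fz %.2f under %.4f my %.2f"%(F[:2]@U,F[:2]@V,F[2],ctrl.current_position()[2]-OFF,ctrl.current_moment()[1])); return F[2]
E
python3 - <<'E'
from h import *
ctrl.line_to([*(B+.0011*U),.0950],v=.02); avg()
ctrl.line_to([*(B+.0014*U),.0930],v=.02); avg()
ctrl.line_to([*(B+.0017*U),.0950],v=.02); avg()
for dz in (.0012,.0018,.0022,.0026):
    ctrl.line_to([*(B+.0017*U),.0950+dz],v=.015)
    if avg()<-4.3: break
print(ctrl.current_t())
E
```

```text
fu -1.3 fw -0.0 fz -0.30 under 0.0759 my 0.26
fu -2.3 fw 0.4 fz 3.81 under 0.0739 my 0.49
fu -2.3 fw 0.4 fz 0.37 under 0.0757 my 0.52
fu -2.6 fw 0.1 fz -0.83 under 0.0769 my 0.57
fu -3.1 fw -0.3 fz -1.48 under 0.0775 my 0.65
fu -3.5 fw -0.1 fz -2.47 under 0.0780 my 0.71
fu -3.5 fw -0.2 fz -2.60 under 0.0783 my 0.75
37.4333
```

```bash
python3 - <<'E'
from h import *
ctrl.line_to([*(B+.0017*U),.0950],v=.03)
ctrl.line_to([*(B+.0023*U),.0948],v=.02); avg()
for dz in (.0012,.0018,.0022,.0026,.0028):
    ctrl.line_to([*(B+.0023*U),.0950+dz],v=.015)
    if avg()<-4.3: break
print(ctrl.current_t())
c=ctrl.camera("side"); c2=ctrl.camera("top")
a=cv2.resize(c["color"][160:210,215:275,::-1],(480,400),interpolation=cv2.INTER_CUBIC); cv2.imwrite("pics/tug3.png",a)
E
```

```text
fu -7.0 fw 0.0 fz 0.80 under 0.0756 my 1.54
fu -6.2 fw -0.3 fz -1.67 under 0.0769 my 1.36
fu -6.2 fw 0.2 fz -2.25 under 0.0774 my 1.26
fu -6.0 fw -0.1 fz -2.91 under 0.0778 my 1.25
fu -5.9 fw 0.2 fz -3.12 under 0.0782 my 1.22
fu -5.8 fw -0.3 fz -3.50 under 0.0784 my 1.18
40.0833
```

View pics/tug3.png

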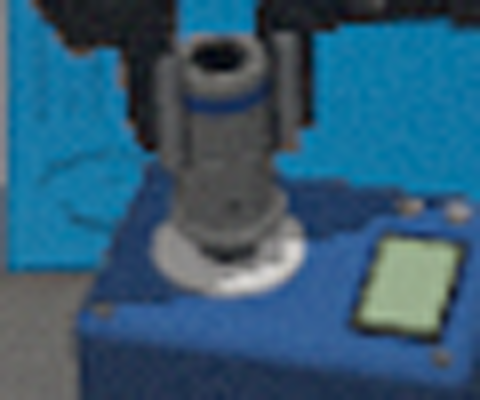

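With the wall side drawn in, the hold is firmer: 3.5 N and still rising at 2.6 mm. The view shows the socket upright and on the collar at about (230,235). I'll keep going gently until the spring shows just over 2 mm of spindle lift.

```bash
python3 - <<'E'
from h import *
for dz in (.0030,.0032,.0034,.0036):
    ctrl.line_to([*(B+.0024*U),.0950+dz],v=.015)
    if avg()<-4.3: break
ctrl.hold(.4); avg(); print(ctrl.current_t())
E
```

```text
fu -6.2 fw 0.2 fz -3.68 under 0.0785 my 1.29
fu -6.0 fw 0.0 fz -3.74 under 0.0787 my 1.29
fu -6.0 fw -0.1 fz -4.11 under 0.0789 my 1.25
fu -5.8 fw -0.0 fz -4.40 under 0.0791 my 1.21
fu -5.8 fw -0.0 fz -4.68 under 0.0791 my 1.21
42.3333
```

The spindle is now up about 2.2 mm (4.5 N) and holding, so the lock is proven. I'll let it down, give a light press to make sure it is home, release and back off.

```bash
python3 - <<'E'
from h import *
ctrl.line_to([*(B+.0022*U),.0950],v=.02)
ctrl.line_to([*(B+.0009*U),.0948],v=.02)
ctrl.line_to([*(B+.0009*U),.0922],v=.02); avg()
ctrl.line_to([*(B+.0009*U),.0948],v=.02); ctrl.hold(.2); avg()
ctrl.open()
p=ctrl.current_position()
ctrl.line_to([p[0],p[1],.20],v=.12)
q=np.array(ctrl.current_joint_pos()); q[0]-=.45; ctrl.goto_joints(q)
print(ctrl.current_t(),ctrl.current_position(),ctrl.current_contact_force())
t=ctrl.camera("top"); s=ctrl.camera("side")
W=cloud(t,255,150,330,260); z=W[...,2]; m=(z>.116)&(z<.135); print("socket top",m.sum(),np.nanmean(W[m],0).round(4),np.nanpercentile(z[m],[5,50,95]).round(4))
a=[cv2.resize(s["color"][145:210,205:285,::-1],(400,325),interpolation=cv2.INTER_CUBIC),cv2.resize(t["color"][170:235,240:320,::-1],(400,325),interpolation=cv2.INTER_CUBIC)]
cv2.imwrite("pics/end.png",np.hstack(a))
E
```

```text
fu -0.7 fw 0.3 fz 5.15 under 0.0733 my 0.02
fu 0.7 fw 0.1 fz 0.76 under 0.0755 my -0.10
46.5583 [ 0.52280068 -0.00549357  0.19917488] [-0.21444107 -0.01655272  0.14117049]
socket top 151 [0.4732 0.222  0.1228] [0.1185 0.1232 0.126 ]
```

View pics/end.png

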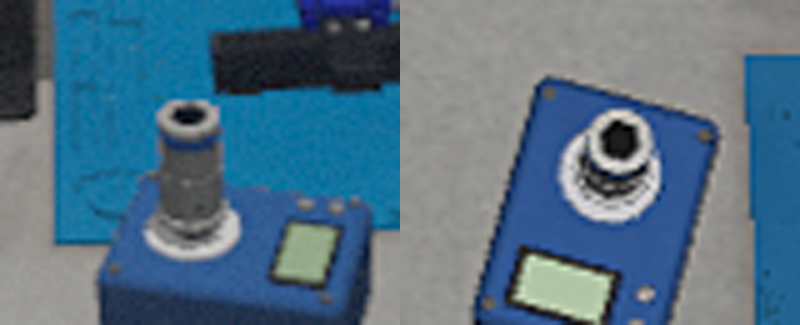

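The final view shows the socket standing upright on the collar (at about (190,165) in the side crop). Its measured top is at 0.1232 m against 0.1235 m expected when fully seated. I'll move clear of the clutter and hand it in.

```bash
python3 - <<'E'
from h import *
q=np.array(ctrl.current_joint_pos()); q[0]+=.15; ctrl.goto_joints(q); ctrl.hold(.3)
print(ctrl.current_t(),ctrl.current_position(),ctrl.current_contact_force()); print(ctrl.job_done())
E
```

```text
47.375 [0.5178218  0.07262901 0.19927048] [-0.62279399  0.47211995  0.2932548 ]
the job is handed in; nothing more can be done
None
```

The blue-ringed socket is locked fully home on the tester's drive and released, and the job was handed in at 47.4 s; the final tug read about 4.5 N (spindle up about 2.2 mm by its spring) after earlier, weaker pulls, with the hand about 3.3 mm up, so the socket itself may have risen slightly over 3 mm.

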